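Feel for the concealed catch of the blade box

TASK

The drawer of the low stainless blade box is held shut by a concealed push catch: one of the six flush plates in its lid is a button, set very slightly lower than the rest. Feel along the row with a fingertip, press the plate that gives until the drawer springs out by itself, then let go and move clear, leaving the drawer out. Do not pick up or shift the ring and the weight on the lid or the bread and tins around the box.

Things in the scene. Friction and masses are not known exactly. Their poses are not given: they have to be found in the camera images.
- blade_box: Fixed stainless box, 220 deep (its x) x 360 long (its y) x 90 high. Origin: centre of its underside, on the table; its x points from the drawer front to the rear, z up. The lid is flat, 90 above the origin. In it lies one row of six 53 mm square steel plates, side by side along y: centres at x = -45, y = -135, -81, -27, 27, 81, 135.
- plate_row (a point): Middle of the row of plates, at lid level (box x -45, y 0, z 90). Five plates are rigid blanks flush with the lid; the sixth is the catch, in any of the six places (it changes, and is not reported): a 45 x 45 push plate, face 2 below the lid, in a 2.5 wide flush rim with a narrow dark seam. About 2 N starts it; it sinks 7 more, to a stop, at about 5.5 N, and springs back.
- release (a joint): Travel of the catch plate in m: 0 up at rest, 0.007 fully pressed. The drawer is let go once it is pressed past about 0.004.
- drawer (a joint): Travel of the drawer in m: 0 shut and latched, 0.05 fully sprung out of the box's front (its -x side). Its spring pushes it out in about a second once the catch is pressed; while latched it cannot be pulled. It has no handle: a plain steel front 350 x 70, 4 thick.
- loaf_a_mid (a point): Bystander, loose: a baked bread loaf, about 190 x 96 x 93, standing on the table. Point: its centre, half-way up. To be left alone.
- loaf_b_mid (a point): Bystander, loose: a second, like loaf of bread, on the table. Point: its centre, half-way up. To be left alone.
- tin_b_mid (a point): Bystander, loose: a dark steel loaf tin, 200 x 100 x 80, empty, on the table. Point: its centre, half-way up. To be left alone.
- cutter_mid (a point): Bystander, loose: a thin aluminium pastry ring, 60 across and 35 high, standing on the rear part of the blade box's lid, behind the plates. Point: its centre, half-way up. To be left alone.
- weight_mid (a point): Bystander, loose: a small knobbed brass weight, 34 across and 38 high, standing on the rear part of the lid, behind the plates. Point: its centre, half-way up. To be left alone.

How it is judged (in metres and radians):
On the way:
1. the catch plate is pressed in far enough to let the drawer go (value of joint release above 0.003 m).
At the end, for the whole second after the job is handed in: The drawer stands sprung out by more than 40 mm, the catch plate is up again (less than 1.5 mm in), and each bystander is within 20 mm of where it was (value of joint drawer above 0.04 m and value of joint release below 0.0015 m and distance of each of loaf_a_mid, loaf_b_mid, tin_b_mid, cutter_mid, weight_mid from where it was at the start of the episode below 0.02 m); the robot touches nothing.
It fails at once if a bystander is lifted, carried, tipped or shifted by more than 20 mm (distance of any of loaf_a_mid, loaf_b_mid, tin_b_mid, cutter_mid, weight_mid from where it was at the start of the episode above 0.02 m).
It also fails if it takes over 48 s, if anything falls off the work surface, if the arm or the gripper's body presses on something with over 40 N, if the wrist force passes 120 N, or if a joint passes its speed limit or range.

ROBOT

A 6-joint arm with a two-finger parallel gripper is mounted at the origin on the work surface. World frame = base frame: x ahead of the robot, y to its left, z up, the work surface at z = 0. Lengths are in mm, angles in rad, forces in N, time in s.
With the tool pointing down it reaches from about 300 to 775 mm from the base axis. Payload 14.6 kg.
Tool frame: the origin (TCP) lies on the centre line of the jaws, within the pads' length; the fingertips stand 8 mm ahead of it and the grasp point (between the pads) lies 11 mm behind it; z points along the fingers, y is the direction in which the jaws open and shut (so a half turn about z gives the same grasp; the last joint's range is limited). The gripper opens to 94 mm and grips with 3 to 60 N. Pads are 16 mm wide; open, the fingers measure 119 mm over their backs; the gripper's body (75 mm by 177 mm) begins 78 mm behind the grasp point.
Start: joints at [-1.298, 0.3, 1.521, -0, 1.321, -0.067], TCP at [183.307, -518.544, 213.446] pointing down, gripper open.
Joint ranges: [-3.03, 3.03], [-0.79, 2.21], [0.23, 2.52], [-1.04, 4.18], [0, 3.07], [-2.55, 2.55]. Speed limits (rad/s): [2.22, 2.22, 2.57, 3.14, 3.14, 3.14].

INTERFACE

Orientations are given as [roll, pitch, yaw] about the fixed x, y, z axes, in that order (R = Rz(yaw) Ry(pitch) Rx(roll)).
In Python, from cell import read_state, cams, manip gives the robot as it stands.
- The arm moves only by the shell command python3 -m handwheel 'ROWS' [OPENING] [FORCE]. ROWS is JSON, a list of rows, each a list of 4 numbers: the shift along the tool's x, y, z in m, then the turn about the tool's z in degrees. In form: [[dx, dy, dz, turn], ...]. A call has 1 to 5 rows; each row is the pose to reach, as a shift and turn from the pose measured when the call began, along the tool's axes at that moment; what a row does not reach only later rows make up. A row lasts 1/8 s, in which the tool goes at most 62.5 mm and 10.7 degrees, less where a joint would pass 70% of its speed; a pose out of reach is approached as far as the arm can. A call with a gripper value outside its range is refused whole. OPENING is the closure, from 0 (fully open) to 1 (shut), set as the call begins (- or left out, the last holds). The fingers move at their own pace and stop on an object; FORCE is the grip in N (left out, the last holds). Time passes only in rows, so rows that repeat a pose let the fingers close. It gives the time, the measured TCP pose, the force and the opening at its end, in the units of the state.
- read_state(): the state, without advancing time (a new reading comes with each control period).
- cams.camera(name): name is "scene" or "top" or "wrist"; returns the picture (400x640x3 uint8, red, green, blue); there is no depth.
- cams.get_calibration(name): a dict with "vertical_fov" (degrees; the focal length in pixels is half the picture's height over the tangent of half this angle, whatever the lens; pixels are square), "cx", "cy" (the principal point, pixels), "dist_coeffs" ([k1, k2, p1, p2, k3] as OpenCV has them; the pictures are not rectified), "R" (3x3) and "t" (3): a world point X has camera coordinates R X + t. Camera axes: x right, y down, z forward; pixel columns grow to the right and rows downward; lengths in mm; the calibration is good to about 2 mm. A picture is of the moment at which its call begins: read the wrist's pose just before it. get_calibration takes no time and is no camera call; for the wrist camera it gives the pose at the moment of the call.
- manip.sign_off(): hands the job in, once; it reports no verdict.
The state is a dict: "clock": time; "joints": joint angles; "qd": joint speeds; "effort": joint torques, N m; "eef_pos": TCP position; "eef_rot": TCP orientation; "wrist_force": force on the tool from outside, world axes, zero at the start; "moment": the same for the moment, N m; "finger_gap": finger opening in mm.
Only numpy, scipy, OpenCV 4.12 (cv2) and the standard library are available. Lean on these libraries where they do the work, as an engineer would, in place of code of your own. Each camera call takes 0.05 s, during which the arm holds its last target. There are 200 camera calls.

## Working session

There is one attempt and no reset: what is moved stays moved. The work goes in short steps, Python scripts to look and compute and a shell command to move; the robot and the scene stay as the last step left them, time stands still between calls to the robot, and variables do not carry over. Pictures are saved under pics/ and viewed, about 8 in all and at most 12, crops included, and the job is handed in when it is done.

```bash
mkdir -p pics
python3 - <<'E'
from cell import read_state,cams
import cv2,json
s=read_state();print(s)
for n in("top","scene"):
    cv2.imwrite(f"pics/{n}0.png",cams.camera(n)[:,:,::-1]);print(n,cams.get_calibration(n))
E
```

```text
{'clock': 0.0, 'joints': array([-1.29761099e+00,  3.00450109e-01,  1.52158965e+00,  4.40217179e-06,
        1.32068360e+00, -6.66137217e-02]), 'qd': array([-0.00072275, -0.00023741, -0.00043807, -0.00170214,  0.00046493,
        0.00061106]), 'effort': array([ 2.55375220e-03, -5.31804514e+01, -3.52740777e+01,  7.09030917e-02,
        2.43934459e-02, -1.06055393e-04]), 'eef_pos': array([ 183.2364988 , -518.31095893,  212.89420955]), 'eef_rot': array([-3.14046473e+00, -7.95198072e-05,  3.39797926e-01]), 'wrist_force': array([ 0.26534994,  0.37149288, -0.29651015]), 'moment': array([0.01077462, 0.01668731, 0.04400021]), 'finger_gap': 94.05284045582488}
top {'vertical_fov': 56.14774953145258, 'cx': 317.9058232990685, 'cy': 208.84694800773292, 'dist_coeffs': array([-0.02303619,  0.        ,  0.        ,  0.        ,  0.        ]), 'R': array([[ 0.01798139, -0.99962755,  0.02052855],
       [-0.98629206, -0.02110235, -0.16365409],
       [ 0.16402634, -0.01730441, -0.98630417]]), 't': array([  -3.31823344,  577.5635294 , 1046.00345233])}
scene {'vertical_fov': 53.95278830941361, 'cx': 312.353177375978, 'cy': 199.7194834569156, 'dist_coeffs': array([-0.05146199,  0.        ,  0.        ,  0.        ,  0.        ]), 'R': array([[-0.22213609,  0.97500493, -0.00457721],
       [ 0.5426943 ,  0.11973962, -0.8313515 ],
       [-0.81002374, -0.18715719, -0.5557281 ]]), 't': array([ 127.17724539, -230.04941624, 1496.14471471])}
```

View pics/top0.png

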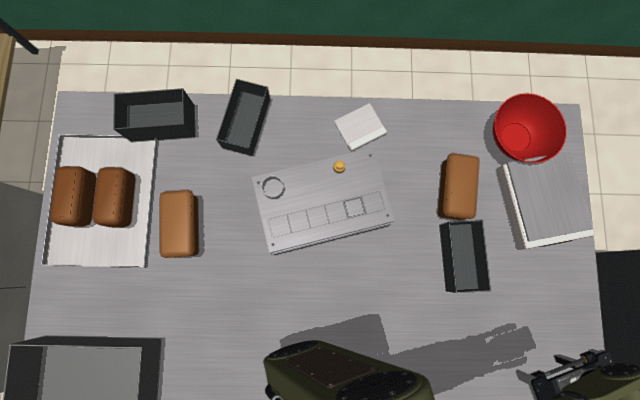

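View pics/scene0.png

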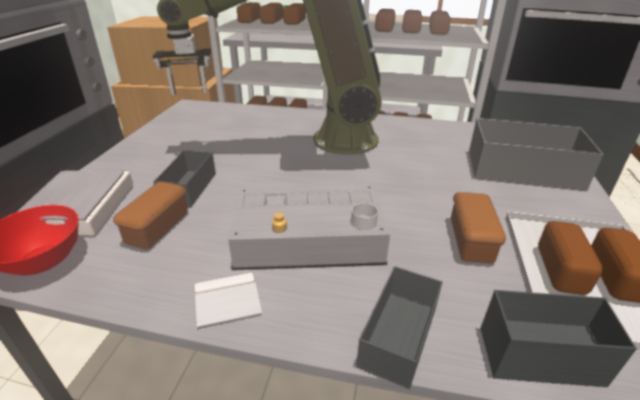

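The top view shows the box with its row of plates from about (278,222) to (375,203). The plate at (355,207) has a darker seam. The ring is at (273,187) and the weight at (339,166), both behind the row. I'll enlarge it and measure.

```bash
cat > h.py <<'E'
import numpy as np,cv2
from cell import cams,read_state
def K(c):
    f=200/np.tan(np.radians(c["vertical_fov"])/2);return np.array([[f,0,c["cx"]],[0,f,c["cy"]],[0,0,1]])
def cast(name,uv,z):
    c=cams.get_calibration(name)
    n=cv2.undistortPoints(np.float64(uv).reshape(-1,1,2),K(c),c["dist_coeffs"]).reshape(-1,2)
    d=np.c_[n,np.ones(len(n))]@c["R"];o=-c["R"].T@c["t"]
    return o+d*((z-o[2])/d[:,2])[:,None]
def proj(name,X):
    c=cams.get_calibration(name)
    return cv2.projectPoints(np.float64(X).reshape(-1,1,3),cv2.Rodrigues(c["R"])[0],c["t"],K(c),c["dist_coeffs"])[0].reshape(-1,2)
E
python3 - <<'E'
import cv2
im=cv2.imread("pics/top0.png")[145:260,245:400]
cv2.imwrite("pics/crop1.png",cv2.resize(im,None,fx=5,fy=5,interpolation=cv2.INTER_CUBIC))
E
```

```text
(no output)
```

View pics/crop1.png

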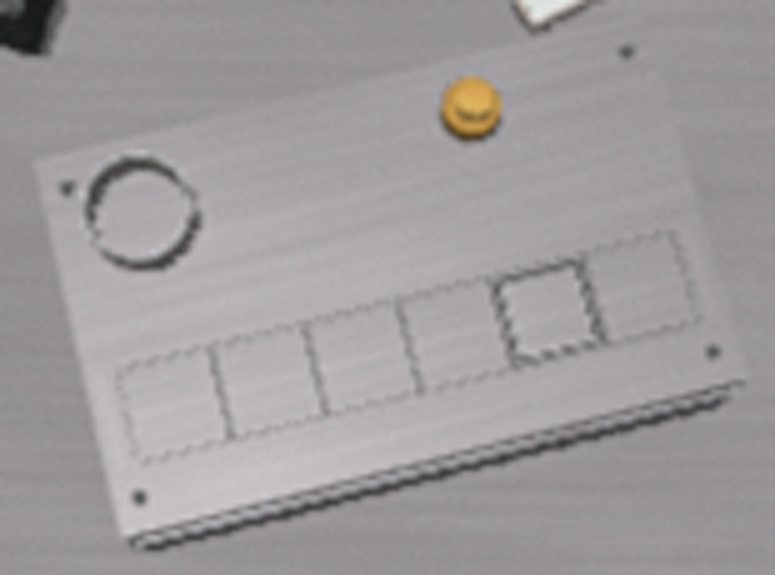

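The crop shows six plates. The row's corners in crop px are (117,370), (674,233), (697,323) and (140,462). The fifth from the left, centred at about (550,311), has the broader dark seam, so it's likely the catch. The front edge runs from (122,538) to (745,382).

Run:
```python
from h import *
f=lambda p:(np.float64(p)+.5)/5-.5+[245,145]
r=cast("top",f([[117,370],[674,233],[697,323],[140,462]]),90)
L=r[[0,3]].mean(0);Rr=r[[1,2]].mean(0);m=r.mean(0)
print("len",np.linalg.norm(L-Rr),"wid",np.linalg.norm((r[0]+r[1]-r[2]-r[3])/2),"mid",m)
ey=(L-Rr)/np.linalg.norm(L-Rr);ex=np.array([ey[1],-ey[0],0]);yaw=np.arctan2(ex[1],ex[0]);print("yaw",yaw)
s=cast("top",f([[497,281],[583,262],[603,340],[516,360]]),90)
print("seam plate in row frame",(s.mean(0)-m)@ey,(s.mean(0)-m)@ex, "size",np.linalg.norm(s[0]-s[1]),np.linalg.norm(s[1]-s[2]))
c=cast("top",f([[35,160],[122,538],[745,382],[138,215],[470,105]]),90)
for q in c: print("lid corner/ring/weight in box:",(q-m)@ex-45,(q-m)@ey)
# check in scene view
print(proj("scene",[m,m+162*ey,m-162*ey,m+ex*(-65)+ey*180,m+ex*(-65)-ey*180]).round())
for k in (135,81,27,-27,-81,-135): print(k,(m+k*ey).round(1))
st=read_state();R=cv2.Rodrigues(np.eye(3))[0]
from scipy.spatial.transform import Rotation as Ro
T=Ro.from_euler("xyz",st["eef_rot"]).as_matrix()
print("toolx",T[:,0],"tooly",T[:,1],"shift tool to plate5",T.T@(m-81*ey-st["eef_pos"]))
im=cams.camera("wrist");cv2.imwrite("pics/w0.png",im[:,:,::-1])
```

```text
len 322.1192595111082 wid 53.01441569247746 mid [556.83220278 -15.5432339   90.        ]
yaw 0.26605252582891187
seam plate in row frame -81.57138733373661 0.4676573731969785 size 50.050392049548606 45.756996445300636
lid corner/ring/weight in box: 109.90522174020876 179.5265748806323
lid corner/ring/weight in box: -109.82001708814579 179.71472167977493
lid corner/ring/weight in box: -110.27236014305915 -177.40817012323913
lid corner/ring/weight in box: 64.7376356114801 130.15499304895346
lid corner/ring/weight in box: 81.79361858150816 -68.35877894204758
[[308. 198.]
 [371. 196.]
 [244. 200.]
 [374. 183.]
 [239. 186.]]
135 [521.3 114.7  90. ]
81 [535.5  62.6  90. ]
27 [549.7  10.5  90. ]
-27 [563.9 -41.6  90. ]
-81 [578.1 -93.7  90. ]
-135 [ 592.3 -145.8   90. ]
toolx [9.42830484e-01 3.33272675e-01 4.19680737e-05] tooly [ 0.33327255 -0.94283002 -0.00098326] shift tool to plate5 [ 513.82726858 -268.65733163  123.23895346]
```

The measured sizes agree with the given ones: row 322 × 53, lid corners at ±110 and ±179. The seam plate is at box y ≈ -81, which is world (578, -94). I'll close the fingers and go over it at the present height, turning 4° to align.

```bash
python3 -m handwheel '[[0.045,-0.0235,0,1],[0.095,-0.05,0,2],[0.145,-0.076,0,3],[0.195,-0.102,0,4],[0.245,-0.128,0,4.2]]' 1 10
cat > g.py <<'E'
import sys
from h import *
from scipy.spatial.transform import Rotation as Ro
s=read_state();T=Ro.from_euler("xyz",s["eef_rot"]).as_matrix()
print("clock",s["clock"],"pos",s["eef_pos"].round(1),"rot",s["eef_rot"].round(3),"F",s["wrist_force"].round(1),"gap",round(s["finger_gap"],1),"tool shift to plate (TCP at lid contact)",(T.T@(np.array([578.1,-93.7,98])-s["eef_pos"])).round(1))
E
python3 g.py
```

```text
clock: 0.78
eef_pos: [372.5, -314.5, 213.1]
eef_rot: [-3.141, 0.0, 0.266]
wrist_force: [0.1, -0.5, -0.4]
finger_gap: 47.5
clock 0.775 pos [ 372.5 -314.5  213.1] rot [-3.141  0.     0.266] F [ 0.1 -0.5 -0.4] gap 47.5 tool shift to plate (TCP at lid contact) [ 256.4 -158.9  115.3]
```

```bash
python3 -m handwheel '[[0.052,-0.032,0,0],[0.104,-0.064,0,0],[0.156,-0.096,0.01,0],[0.208,-0.128,0.02,0],[0.254,-0.157,0.03,0]]' && python3 g.py
```

```text
clock: 1.4
eef_pos: [577.4, -94.3, 182.7]
eef_rot: [-3.141, 0.0, 0.267]
wrist_force: [0.1, -0.6, 0.7]
finger_gap: 0.8
clock 1.4 pos [577.4 -94.3 182.7] rot [-3.141  0.     0.267] F [ 0.1 -0.6  0.7] gap 0.8 tool shift to plate (TCP at lid contact) [ 0.8 -0.4 84.7]
```

```bash
python3 -m handwheel '[[0.001,0,0.025,0],[0.001,0,0.05,0],[0.001,0,0.068,0],[0.001,0,0.075,0],[0.001,0,0.075,0]]' && python3 g.py
python3 - <<'E'
from h import *
cv2.imwrite("pics/w1.png",cams.camera("wrist")[:,:,::-1])
E
```

```text
clock: 2.02
eef_pos: [578.4, -94.2, 107.9]
eef_rot: [-3.141, 0.0, 0.266]
wrist_force: [0.8, 0.0, -0.2]
finger_gap: 0.8
clock 2.025 pos [578.4 -94.2 107.9] rot [-3.141  0.     0.266] F [ 0.8  0.  -0.2] gap 0.8 tool shift to plate (TCP at lid contact) [-0.2 -0.5  9.9]
```

View pics/w1.png

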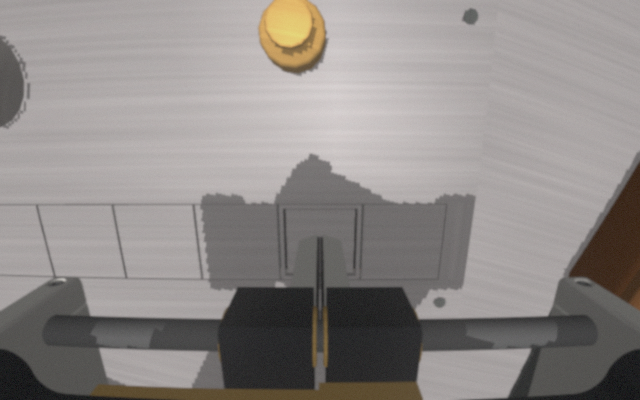

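The wrist view shows the closed fingertips at (320,240), within the plate outlined by the seam (columns 285–357, rows 208–275). The weight at (292,30) is well clear. I'll feel downward in small steps.

```bash
python3 -m handwheel '[[0,0,0.004,0],[0,0,0.008,0],[0,0,0.010,0],[0,0,0.011,0],[0,0,0.0115,0]]' && python3 g.py; python3 -m handwheel '[[0,0,0.001,0],[0,0,0.002,0],[0,0,0.003,0],[0,0,0.003,0]]' && python3 g.py
```

```text
clock: 2.7
eef_pos: [578.7, -94.2, 96.9]
eef_rot: [-3.141, -0.001, 0.266]
wrist_force: [-0.3, -0.4, 0.6]
finger_gap: 0.6
clock 2.7 pos [578.7 -94.2  96.9] rot [-3.141e+00 -1.000e-03  2.660e-01] F [-0.3 -0.4  0.6] gap 0.6 tool shift to plate (TCP at lid contact) [-0.4 -0.6 -1.1]
clock: 3.2
eef_pos: [578.8, -94.2, 94.0]
eef_rot: [-3.141, -0.001, 0.266]
wrist_force: [0.2, -0.4, 2.4]
finger_gap: 0.5
clock 3.2 pos [578.8 -94.2  94. ] rot [-3.141e+00 -1.000e-03  2.660e-01] F [ 0.2 -0.4  2.4] gap 0.5 tool shift to plate (TCP at lid contact) [-0.5 -0.7 -4. ]
```

The tip is below lid level at only about 2.4 N, so this plate is sunk and gives. I'll press further.

```bash
python3 -m handwheel '[[0,0,0.001,0],[0,0,0.002,0],[0,0,0.003,0],[0,0,0.004,0],[0,0,0.004,0]]'; python3 -m handwheel '[[0,0,0.0005,0],[0,0,0.001,0],[0,0,0.001,0],[0,0,0.001,0],[0,0,0.001,0]]' && python3 g.py
python3 - <<'E'
from h import *
im=cams.camera("top")[:,:,::-1];cv2.imwrite("pics/t2.png",cv2.resize(im[145:280,245:400],None,fx=4,fy=4,interpolation=cv2.INTER_CUBIC))
E
```

```text
clock: 3.82
eef_pos: [578.8, -94.2, 90.0]
eef_rot: [-3.141, -0.001, 0.266]
wrist_force: [-1.2, -0.2, 5.3]
finger_gap: 0.5
clock: 4.45
eef_pos: [578.8, -94.2, 89.3]
eef_rot: [-3.141, -0.001, 0.266]
wrist_force: [-3.3, 0.4, 7.3]
finger_gap: 0.5
clock 4.45 pos [578.8 -94.2  89.3] rot [-3.141e+00 -1.000e-03  2.660e-01] F [-3.3  0.4  7.3] gap 0.5 tool shift to plate (TCP at lid contact) [-0.6 -0.7 -8.7]
```

View pics/t2.png

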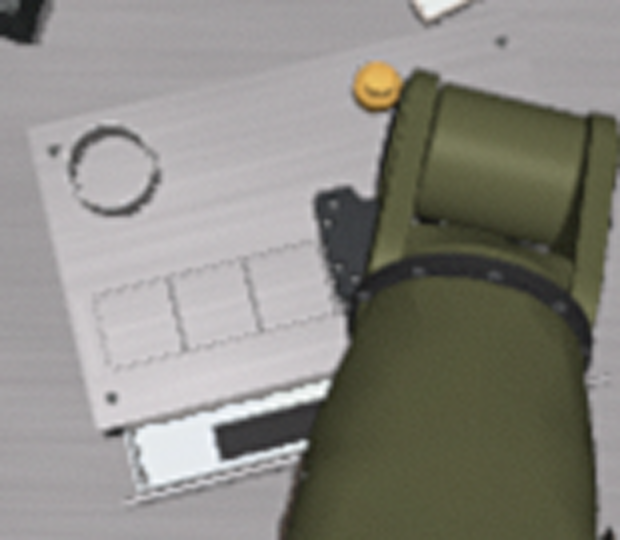

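The catch hit its stop at about 7 N. The drawer is out: its white interior shows, with the front edge from (130,500). The ring and weight haven't moved. I'll lift straight up and clear.

```bash
python3 -m handwheel '[[0,0,-0.004,0],[0,0,-0.012,0],[0,0,-0.03,0],[0,0,-0.06,0],[0,0,-0.1,0]]'; python3 -m handwheel '[[-0.03,0.02,-0.02,0],[-0.08,0.05,-0.02,0],[-0.13,0.08,-0.02,0],[-0.18,0.11,-0.02,0],[-0.23,0.14,-0.02,0]]' && python3 -m handwheel '[[-0.03,0.02,0,0],[-0.05,0.03,0,0],[-0.05,0.03,0,0],[-0.05,0.03,0,0]]' && python3 g.py
python3 - <<'E'
from h import *
im=np.ascontiguousarray(cams.camera("top")[:,:,::-1]);cv2.imwrite("pics/top3.png",im)
a=cv2.imread("pics/top0.png")
for n,(lo,hi) in {"brown/brass":((5,110,60),(25,255,255)),}.items():
  for i in(a,im):
    m=cv2.inRange(cv2.cvtColor(i,cv2.COLOR_BGR2HSV),lo,hi);_,_,st,c=cv2.connectedComponentsWithStats(m)
    print([(c[k].round(1).tolist()) for k in range(1,len(st)) if st[k,4]>60])
print("diff in ring/tin areas",[float(cv2.absdiff(a,im)[v0:v1,u0:u1].mean().round(2)) for u0,u1,v0,v1 in((258,288,172,202),(215,275,75,160),(438,492,218,295),(330,350,155,178))])
E
```

```text
clock: 5.12
eef_pos: [578.4, -94.2, 190.6]
eef_rot: [-3.141, -0.0, 0.266]
wrist_force: [0.5, -0.3, 0.5]
finger_gap: 0.5
clock: 5.75
eef_pos: [391.9, -290.9, 211.7]
eef_rot: [3.141, -0.001, 0.266]
wrist_force: [0.5, -1.4, -0.1]
finger_gap: 0.5
clock: 6.25
eef_pos: [352.0, -332.6, 212.1]
eef_rot: [3.141, -0.001, 0.267]
wrist_force: [0.5, -0.0, -0.1]
finger_gap: 0.4
clock 6.25 pos [ 352.  -332.6  212.1] rot [ 3.141e+00 -1.000e-03  2.670e-01] F [ 0.5 -0.  -0.1] gap 0.4 tool shift to plate (TCP at lid contact) [ 281.  -171.   114.3]
[[325.9, 39.5], [460.5, 186.1], [338.9, 166.4], [67.2, 195.1], [109.2, 196.1], [176.6, 223.8]]
[[328.3, 40.3], [460.5, 186.1], [338.9, 166.4], [67.4, 195.1], [109.3, 196.2], [176.7, 223.8], [370.4, 237.2]]
diff in ring/tin areas [6.88, 4.9, 14.55, 6.49]
```

View pics/top3.png

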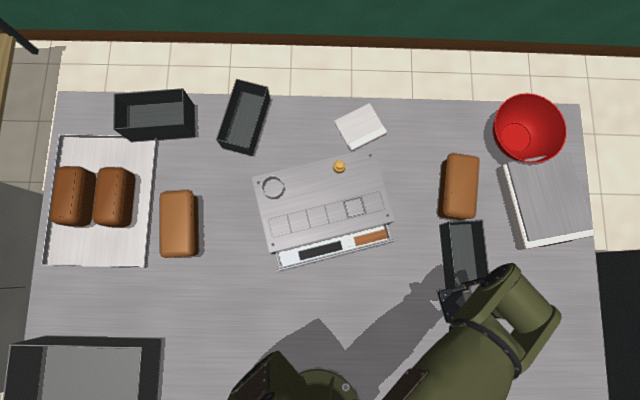

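The drawer stands out, with its front's outer edge from about (280,270) to (394,240). The loaves, ring, weight and tins are where they were, and the gripper hangs free at z 212. One check of the drawer's travel, then I'll hand in.

Run:
```python
from h import *
from cell import manip
m=np.array([556.83,-15.54,90]);y=.26605;ex=np.array([np.cos(y),np.sin(y),0])
for z in(70,80): print(z,"drawer front box x",((cast("top",[[280,270],[394,240]],z)-m)@ex-45).round(1))
s=read_state();print(s["wrist_force"].round(1),s["clock"])
print(manip.sign_off())
```

```text
70 drawer front box x [-163.7 -161.2]
80 drawer front box x [-163.9 -161.5]
[-0.   1.1  0.4] 6.3
the job is handed in; nothing more can be done
None
```

The drawer is sprung out and the job is handed in, at 6.3 s of the 48 s allowed. The sign-off gives no verdict.

- **Finding the catch:** In the top view it was the plate with the darker seam, fifth from the left at box y ≈ -81. I went straight to it and did not touch the other five plates.
- **Pressing it:** I pressed with the closed fingertips. The plate gave from below lid level at about 2.4 N and reached its stop at about 7 N, with the tip about 8.7 mm below the lid. I then lifted off and moved clear.
- **Drawer:** The last top picture puts its front at box x ≈ -161 to -164. That is 51–54 mm ahead of the box, or about 50 mm of travel within measuring error.
- **Bystanders:** The bread and the brass weight were within 0.2 px of their first positions. The ring and tins I judged only by eye, because the pixel differences there (about 5–15 grey levels) were inconclusive; the largest was at the tin partly hidden by the arm and its shadow.
- **Robot and plate:** The arm was free at z 212, with the wrist force at about 1 N, which is noise level. I did not measure that the plate came back up. I infer it from its spring and the released force.

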